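Pair up the shoes in the display trays

ROBOT

A 6-joint arm with a two-finger parallel gripper is mounted at the origin on the work surface. World frame = base frame: x ahead of the robot, y to its left, z up, the work surface at z = 0. Lengths are in m, angles in rad, forces in N, time in s.
With the tool pointing down it reaches from about 0.35 to 0.85 m from the base axis. Payload 8.1 kg.
Tool frame: the origin (TCP) lies at the very end of the fingers, on their centre line; the grasp point (between the pads) lies 19 mm behind it; z points along the fingers, y is the direction in which the jaws open and shut (so a half turn about z gives the same grasp; the last joint's range is limited). The gripper opens to 93 mm and grips with 3 to 60 N. Pads are 15 mm wide; open, the fingers measure 128 mm over their backs; the gripper's body (75 mm by 188 mm) begins 65 mm behind the grasp point.
Start: joints at [-1.332, 0.13, 1.488, -0, 1.523, -0.085], TCP at [0.191, -0.569, 0.219] pointing down, gripper open.
Joint ranges: [-2.96, 2.96], [-0.89, 2.26], [0.02, 2.5], [-1.34, 4.48], [0, 2.73], [-2.66, 2.66]. Speed limits (rad/s): [2.39, 2.39, 2.79, 3.14, 3.14, 3.14].

INTERFACE

Orientations are given as a rotation vector (axis times angle).
In Python, from plant import * gives the robot as it stands.
- The arm moves only by the tool apply_moves, never from a script. Its argument "commands" is one flat list of numbers, 7 for each row, row after row: the shift along the world's x, y, z in cm, then the turn, a rotation vector about the world's x, y, z in rad, then the finger opening in cm, from 0 to 9.3. A call has 1 to 8 rows; each row shifts and turns the pose as measured when the row begins; what a row does not reach is not made up. A row lasts 1/8 s, in which the tool goes at most 62.5 mm and 10.7 degrees, less where a joint would pass 70% of its speed; a pose out of reach is approached as far as the arm can. A call with a gripper value outside its range is refused whole. The fingers move at their own pace and stop on an object; "squeeze" is the grip in N (left out, the last holds). Time passes only in rows, so rows that do not move let the fingers close. It gives the time, the measured TCP pose, the force and the opening at its end, in the units of the state.
- read_state(): the state, without advancing time (a new reading comes with each control period).
- read_camera(name): name is "side" or "top" or "wrist"; returns (picture, depth): 400x640x3 uint8, blue, green, red; 400x640 float32, m along the optical axis (not along the pixel's ray), 0 where there is no reading.
- camera_model(name): a dict with "intrinsics" (3x3 intrinsics, pixels), "R" (3x3) and "t" (3): a world point X has camera coordinates R X + t. Camera axes: x right, y down, z forward; pixel columns grow to the right and rows downward; lengths in m; the calibration is good to about 2 mm. A picture is of the moment at which its call begins: read the wrist's pose just before it. camera_model takes no time and is no camera call; for the wrist camera it gives the pose at the moment of the call.
- close_job(): hands the job in, once; it reports no verdict.
Trained networks look in the newest picture that a camera, given by its name, has taken for a name from the list of things; names that differ only in an ending like _2 or _b are one class to them, and where a whole thing is asked for, a point or a joint stands for the part that bears it (a point fixed in the world has none). Each returns a list of dicts, best first, with "conf" (0 to 1); they miss things now and then, are a little off and sometimes report something else, mostly with a low value. They report only what shows in the picture. A call takes as long as a camera call. They do not tell look-alikes from the thing itself.
- find_in(query, camera): "point" ([x, y, z] in m, in the coordinates of the camera as it stood for that picture, good to about 4 mm: the middle of the surface that is visible of it).
- cut_out(query, camera): "mask" (400x640 bool, what is visible of it).
- spot_point(query, camera): "point" ([x, y, z] in m, in the coordinates of the camera as it stood for that picture, good to about 4 mm: a listed point, or the origin of a listed thing).
The state is a dict: "t": time; "q": joint angles; "dq": joint speeds; "joint_torque": joint torques, N m; "tool_pos": TCP position; "orientation": TCP orientation; "force": force on the tool from outside, world axes, zero at the start; "wrist_torque": the same for the moment, N m; "opening": finger opening in m.
Only numpy, scipy, OpenCV 4.12 (cv2) and the standard library are available. Lean on these libraries where they do the work, as an engineer would, in place of code of your own. Each camera call takes 0.05 s, during which the arm holds its last target. There are 200 camera calls.

TASK

Two pairs of children's shoes got separated on the shop counter: the left clog and the left slide sandal each stand in a shallow cardboard tray, in either order. Pick up the matching right shoe of each and set it down gently, soles flat, on the tray floor in the free half to the right of its mate, toes pointing the same way and heels level, like a pair for show. Let both go, do not push the left shoes about, and leave the smaller odd clog, the card terminal, the pen pot and the stapler alone.

Things in the scene. Friction and masses are not known exactly. Their poses are not given: they have to be found in the camera images.
- clog_left: White left clog standing in one tray: the mirror image of clog_right, same sizes. Origin: middle of the sole's underside; x to the toe, y to the wearer's left, z up.
- clog_right: Loose white right clog, closed toe, low rim round the open heel; 147 mm long, 62 wide at the toe, 51 high, 0.12 kg. Flat parallel upright side walls, 54 mm apart outside, from 45 mm behind to 17 mm ahead of the origin, up to z = 48 mm: grip across them, say 14 mm behind the origin at z = 34 mm. Origin: middle of the sole's underside; x to the toe, y to the wearer's left, z up.
- clog_right_toe (a point): foremost point of the right clog: 75 mm in front of its origin and 10 mm up
- slide_left: White left slide sandal standing in the other tray: the mirror image of slide_right, same sizes. Origin: middle of the sole's underside; x to the toe, y to the wearer's left, z up.
- slide_right: Loose white right slide sandal, open toe and heel, one broad arched strap; 138 mm long, 58 wide, sole 20 thick, strap top at z = 55 mm, 0.11 kg. The strap's sides (from 9 mm behind to 33 mm ahead of the origin) are upright to z = 44 mm, 58 mm apart outside: grip across them, say 12 mm ahead, z = 34 mm. Origin: middle of the sole's underside; x to the toe, y to the wearer's left, z up.
- slide_right_toe (a point): foremost point of the right slide: 69 mm in front of its origin and 10 mm up
- odd_clog: a smaller clog of the same style without a mate, to be left alone: 118 mm long, 50 mm wide, 41 mm high. Origin: middle of the sole's underside; x to the toe, y to the wearer's left, z up.
- tray_1: Shallow open cardboard tray, 190 mm (x) by 200 mm (y), rim 14 mm high, walls and floor 4 mm thick, fixed. A left shoe stands in its +y half, about 46 mm from the middle, toe to the tray's +x within 5 degrees; the -y half is free. Origin: centre of the underside. Holds the left clog.
- tray_2: Shallow open cardboard tray, 190 mm (x) by 200 mm (y), rim 14 mm high, walls and floor 4 mm thick, fixed. A left shoe stands in its +y half, about 46 mm from the middle, toe to the tray's +x within 5 degrees; the -y half is free. Origin: centre of the underside. Holds the left slide.
- card_terminal: grey card terminal lying on the counter, 170 x 80 x 50 mm, to be left alone. Origin: centre of the underside.
- pen_pot: wooden pot with pens, 72 mm in diameter, pot 85 mm and pens 140 mm high, to be left alone. Origin: centre of the underside.
- stapler: black stapler, 125 x 34 x 38 mm, to be left alone. Origin: centre of the underside.
There are look-alikes about, which are no part of the job. Leave any yellow look-alike of the slide_right alone.

How it is judged:
At the end, for the whole second after the job is handed in: Each right shoe rests on the tray floor right of its own mate: origins 50-135 mm apart sideways, within 25 mm fore and aft and 5 mm in height; tilt under 0.08 rad, toes the same way within 0.22 rad; all four at rest, the right ones released (x of clog_right in the frame of clog_left between -0.025 and 0.025 m and y of clog_right in the frame of clog_left between -0.135 and -0.05 m and z of clog_right in the frame of clog_left between -0.005 and 0.005 m and x of clog_right_toe in the frame of clog_left above 0.03 m and angle between the x axis of clog_right and the x axis of clog_left, either way round below 0.22 rad and angle between each of clog_right, clog_left, slide_right, slide_left's own z axis and vertical below 0.08 rad and linear speed of each of clog_right, clog_left, slide_right, slide_left below 0.02 m/s and contact force between the fingers and clog_right below 0.05 N and x of slide_right in the frame of slide_left between -0.025 and 0.025 m and y of slide_right in the frame of slide_left between -0.135 and -0.05 m and z of slide_right in the frame of slide_left between -0.005 and 0.005 m and x of slide_right_toe in the frame of slide_left above 0.03 m and angle between the x axis of slide_right and the x axis of slide_left, either way round below 0.22 rad and contact force between the fingers and slide_right below 0.05 N); the robot touches nothing.
It fails at once if a right shoe is let go in the air, more than about 3 cm up, instead of being set down ((height (world z) of clog_right above 0.035 m and contact force between the fingers and clog_right below 0.02 N and linear speed of clog_right above 0.25 m/s) or (height (world z) of slide_right above 0.035 m and contact force between the fingers and slide_right below 0.02 N and linear speed of slide_right above 0.25 m/s)).
It fails at once if a right shoe is tipped over (45 degrees) (angle between any of clog_right, slide_right's own z axis and vertical above 0.785 rad).
It fails at once if a left shoe standing in its tray is pushed more than 25 mm or tipped (distance of any of clog_left, slide_left from where it was at the start of the episode above 0.025 m or angle between any of clog_left, slide_left's own z axis and vertical above 0.35 rad).
It fails at once if the odd clog, card terminal, pen pot or stapler is moved more than 30 mm (distance of any of odd_clog, card_terminal, pen_pot, stapler from where it was at the start of the episode above 0.03 m).
It also fails if it takes over 61 s, if anything falls off the work surface, if the arm or the gripper's body presses on something with over 40 N, if the wrist force passes 120 N, or if a joint passes its speed limit or range.

## Working session

There is one attempt and no reset: what is moved stays moved. The work goes in short steps, Python scripts to look and compute and a tool call to move; the robot and the scene stay as the last step left them, time stands still between calls to the robot, and variables do not carry over. Pictures are saved under pics/ and viewed, about 8 in all and at most 12, crops included, and the job is handed in when it is done.

Besides the shell and the picture viewer there is one more tool, called after "Emit:" by a JSON object that holds its "name" and its "arguments", one argument or row to a line. apply_moves: Moves the arm, as the interface text tells. Its arguments: {"type":"object","properties":{"commands":{"type":"array"},"squeeze":{"type":"number"}},"required":["commands"]}

```bash
mkdir -p pics; ls; cat > h.py <<'E'
from plant import *
import numpy as np, cv2
def w(p,m): return m["R"].T@(np.array(p)-m["t"])
def cloud(d,m):
    K=m["intrinsics"]; v,u=np.mgrid[0:400,0:640]
    P=np.stack([(u-K[0,2])/K[0,0]*d,(v-K[1,2])/K[1,1]*d,d],-1)
    return (P-m["t"])@m["R"]
E
python3 - <<'E'
from h import *
s=read_state(); print(s["t"],s["tool_pos"],s["orientation"],s["opening"])
for c in ["top","side"]:
    im,d=read_camera(c); cv2.imwrite(f"pics/{c}0.png",im); m=camera_model(c); np.savez(f"{c}0.npz",im=im,d=d)
    print(c,m["intrinsics"][0,0],w([0,0,0],m))
    for q in ["clog_left","clog_right","clog_right_toe","slide_left","slide_right","slide_right_toe","odd_clog","tray_1","tray_2","card_terminal","pen_pot","stapler"]:
        for r in spot_point(q,c)[:3]:
            p=m["R"]@w(r["point"],m)+m["t"]; u=m["intrinsics"]@p
            print(q,round(r["conf"],2),w(r["point"],m).round(3),(u[:2]/u[2]).round())
E
```

```text
pics
0.0 [ 0.19077211 -0.56825898  0.21758685] [-3.09870333e+00 -5.06094085e-01  2.31963687e-04] 0.09293608464781881
top 363.280739700169 [0.46411792 0.00918471 0.99966916]
clog_left 0.7 [0.54  0.426 0.004] [164. 205.]
clog_left 0.28 [ 0.565 -0.314  0.012] [434. 194.]
clog_right 0.93 [ 0.648 -0.128  0.001] [365. 165.]
clog_right_toe 0.94 [ 0.726 -0.132  0.012] [367. 137.]
clog_right_toe 0.74 [0.544 0.11  0.002] [280. 203.]
slide_left 0.68 [0.542 0.15  0.003] [265. 203.]
slide_right 0.88 [ 0.509 -0.349 -0.001] [446. 214.]
slide_right 0.68 [ 0.334 -0.342 -0.001] [446. 279.]
slide_right_toe 0.83 [ 0.27  -0.365  0.009] [457. 303.]
slide_right_toe 0.73 [ 0.565 -0.315  0.011] [434. 194.]
odd_clog 0.98 [ 0.435 -0.126 -0.002] [366. 242.]
tray_1 0.75 [ 0.544  0.106 -0.001] [281. 203.]
tray_1 0.69 [0.541 0.37  0.001] [185. 204.]
tray_2 0.75 [ 0.544  0.106 -0.001] [281. 203.]
tray_2 0.69 [0.541 0.37  0.001] [185. 204.]
card_terminal 0.92 [0.784 0.005 0.003] [317. 117.]
pen_pot 0.57 [ 0.775 -0.163 -0.001] [377. 121.]
stapler 0.59 [ 0.69  -0.355  0.001] [446. 150.]
side 401.3925705062568 [ 0.4099
[... 321 characters left out ...]
] [321. 300.]
slide_right 0.56 [ 0.778 -0.16   0.003] [410. 231.]
slide_right_toe 0.75 [ 0.273 -0.367  0.01 ] [206. 316.]
slide_right_toe 0.64 [ 0.564 -0.307  0.012] [341. 279.]
odd_clog 0.91 [ 0.427 -0.129  0.001] [275. 235.]
tray_1 0.72 [0.538 0.109 0.   ] [306. 180.]
tray_1 0.55 [ 0.537  0.372 -0.001] [297. 139.]
tray_1 0.29 [ 0.562 -0.307  0.01 ] [340. 280.]
tray_2 0.72 [0.538 0.109 0.   ] [306. 180.]
tray_2 0.55 [ 0.537  0.372 -0.001] [297. 139.]
tray_2 0.29 [ 0.562 -0.307  0.01 ] [340. 280.]
card_terminal 0.65 [ 0.783  0.008 -0.001] [393. 194.]
pen_pot 0.88 [ 0.779 -0.157 -0.   ] [410. 231.]
stapler 0.59 [ 0.692 -0.354 -0.002] [402. 294.]
stapler 0.59 [ 0.779 -0.16  -0.   ] [410. 232.]
```

```bash
python3 -c "
import cv2;im=cv2.imread('pics/top0.png')[90:340,100:500];cv2.imwrite('pics/top0c.png',cv2.resize(im,None,fx=2,fy=2,interpolation=cv2.INTER_CUBIC))"
```

```text
(no output)
```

View pics/top0c.png

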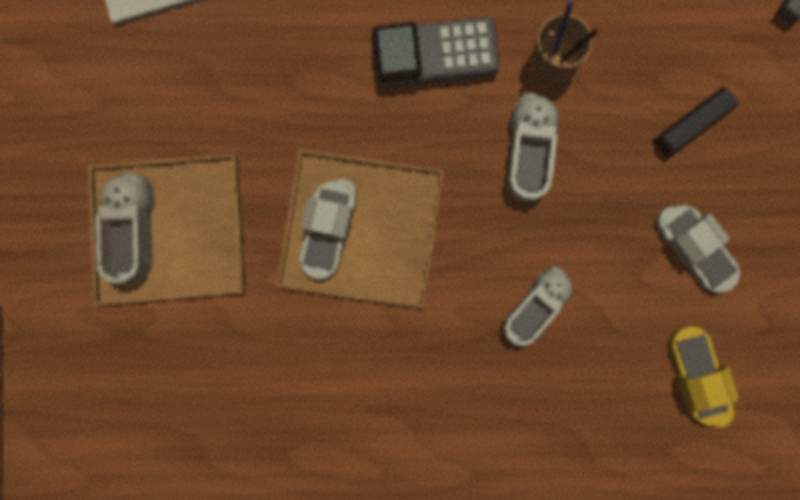

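The crop shows the white clog at full-image (365,163) and the white slide at (449,214), toe up-left. The yellow look-alike is at (452,278) and the odd clog at (368,244). The left clog is in the left tray and the left slide in the right tray, both with toes up (+x). Next I'll get precise yaws.

```bash
python3 - <<'E'
from h import *
z=np.load("top0.npz"); m=camera_model("top"); im=z["im"].astype(int)
P=cloud(z["d"],m); z2=P[...,2]
c={"clog_left":(.54,.426),"clog_right":(.648,-.128),"slide_left":(.542,.152),"slide_right":(.511,-.35)}
for n,(x,y) in c.items():
    near=np.hypot(P[...,0]-x,P[...,1]-y)<.1
    k=near&(z2>.011+(.006 if "left" in n else 0))&(z["d"]>0)&(im[...,0]>im[...,2]-25)   # not wood/brown
    k=cv2.morphologyEx(k.astype(np.uint8),cv2.MORPH_OPEN,np.ones((3,3)))
    _,lab,st,_=cv2.connectedComponentsWithStats(k); k=lab==1+np.argmax(st[1:,4])
    q=P[k]; r=cv2.minAreaRect((q[:,:2]*1000).astype(np.float32))
    mu=q[:,:2].mean(0); _,V=np.linalg.eigh(np.cov((q[:,:2]-mu).T)); a=V[:,1]; a=a*np.sign(a[0])
    s=(q[:,:2]-mu)@a; t=(q[:,:2]-mu)@[-a[1],a[0]]
    mid=mu+a*(s.max()+s.min())/2+np.array([-a[1],a[0]])*(t.max()+t.min())/2
    print(n,k.sum(),"mid",mid.round(4),"yaw",np.arctan2(a[1],a[0]).round(3),"len",np.ptp(s).round(3),np.ptp(t).round(3),"rect",np.round(r[0]),np.round(r[1]),round(r[2],1),"z",np.percentile(q[:,2],[2,50,98]).round(3))
# trays' floors
for n,(x,y) in {"t1":(.54,.33),"t2":(.54,.06)}.items():
    k=(np.abs(P[...,0]-x)<.03)&(np.abs(P[...,1]-y)<.02)&(z["d"]>0); print(n,np.median(z2[k]).round(4))
E
```

```text
clog_left 844 mid [0.5393 0.4136] yaw -0.221 len 0.138 0.064 rect [539. 418.] [ 54. 136.] 89.7 z [0.019 0.03  0.053]
clog_right 982 mid [ 0.6477 -0.1245] yaw -0.086 len 0.146 0.055 rect [ 648. -125.] [ 55. 146.] 85.8 z [0.017 0.038 0.052]
slide_left 804 mid [0.5388 0.1514] yaw -0.267 len 0.128 0.057 rect [538. 151.] [ 56. 128.] 76.7 z [0.021 0.027 0.061]
slide_right 856 mid [ 0.51   -0.3516] yaw 0.671 len 0.127 0.058 rect [ 509. -350.] [125.  57.] 34.2 z [0.015 0.023 0.058]
t1 0.0035
t2 0.0037
```

Emit:
{"name": "apply_moves", "arguments": {
  "commands": [4.1,2.8,0,0,0,0.035,9.3,4.1,2.8,0,0,0,0.035,9.3,4.1,2.8,0,0,0,0.035,9.3,4.1,2.8,0,0,0,0.035,9.3,4.1,2.8,0,0,0,0.035,9.3,4.1,2.8,0,0,0,0.035,9.3,4.1,2.8,0,0,0,0.035,9.3,4.1,2.8,0,0,0,0.035,9.3],
  "squeeze": 15
}}

```text
t: 2.3
tool_pos: [0.5248, -0.3396, 0.2193]
orientation: [2.996, 0.935, 0.001]
force: [0.0, -0.2, -0.2]
opening: 0.0929
```

```bash
cat >> h.py <<'E'
from scipy.spatial.transform import Rotation as Ro
def look(name,qs):
    s=read_state(); R=Ro.from_rotvec(s["orientation"]).as_matrix()
    print("t",round(s["t"],2),"tcp",s["tool_pos"].round(4),"yaw",np.arctan2(R[1,0],R[0,0]).round(3),"zaxis",R[:,2].round(3),"open",round(s["opening"],4),"F",np.round(s["force"],1),"q",np.round(s["q"],2))
    m=camera_model("wrist"); im,d=read_camera("wrist"); cv2.imwrite(f"pics/{name}.png",im); np.savez(name+".npz",im=im,d=d,R=m["R"],t=m["t"],K=m["intrinsics"])
    for q in qs:
        for r in spot_point(q,"wrist")[:2]: print(q,round(r["conf"],2),w(r["point"],m).round(4))
E
python3 - <<'E'
from h import *
look("w1",["slide_right","slide_right_toe"])
E
```

```text
t 2.3 tcp [ 0.5248 -0.3396  0.2193] yaw 0.605 zaxis [ 0.001 -0.002 -1.   ] open 0.0929 F [ 0.  -0.2 -0.2] q [-0.66  0.2   1.42 -0.    1.53  0.31]
slide_right 0.92 [ 5.070e-01 -3.529e-01 -3.000e-04]
slide_right 0.74 [ 0.3355 -0.3523  0.0013]
slide_right_toe 0.96 [ 0.5639 -0.3123  0.0098]
```

View pics/w1.png

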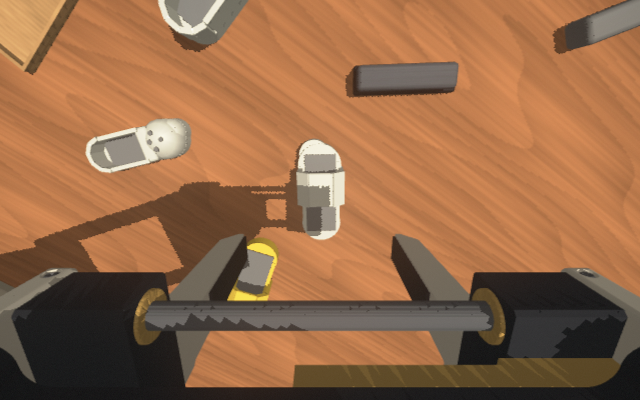

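```bash
cat >> h.py <<'E'
def fit(name,x,y,zmin,zmax=.2,r=.1):
    "slab of a shoe: extents along candidate yaws; min-width yaw"
    z=np.load(name+".npz"); m={k:z[k] for k in "Rt"}; m["intrinsics"]=z["K"]
    P=cloud(z["d"].astype(float),m); k=(z["d"]>0)&(np.hypot(P[...,0]-x,P[...,1]-y)<r)&(P[...,2]>zmin)&(P[...,2]<zmax)
    k=cv2.morphologyEx(k.astype(np.uint8),cv2.MORPH_OPEN,np.ones((3,3)))
    _,lab,st,_=cv2.connectedComponentsWithStats(k); k=lab==1+np.argmax(st[1:,4])
    q=P[k][:,:2]; c,(a,b),t=cv2.minAreaRect((q*1000).astype(np.float32))
    if a<b: a,b,t=b,a,t-90
    t=(t+90)%180-90
    print(name,"n",len(q),"rect",np.round(c,1),"L,W",round(a,1),round(b,1),"yaw",round(np.radians(t),3))
E
python3 - <<'E'
from h import *
fit("w1",.51,-.35,.010,r=.1)
fit("w1",.52,-.343,.04,r=.06)
E
```

```text
w1 n 3870 rect [ 510.8 -351.8] L,W 137.7 58.0 yaw 0.621
w1 n 1614 rect [ 520.3 -345. ] L,W 58.0 42.7 yaw -0.947
```

The wrist view shows the white slide centred at (320,190), toe up. The yellow one is at (255,270), outside the finger path. Descending now.

Emit:
{"name": "apply_moves", "arguments": {
  "commands": [-0.5,-0.5,-4,0,0,0.015,9.3,0,0,-5,0,0,0,9.3,0,0,-5,0,0,0,9.3,0,0,-3,0,0,0,9.3,0,0,0,0,0,0,9.3]
}}

```text
t: 3.08
tool_pos: [0.5159, -0.348, 0.0462]
orientation: [2.987, 0.954, 0.0]
force: [-0.1, -0.4, 0.2]
opening: 0.0928
```

Emit:
{"name": "apply_moves", "arguments": {
  "commands": [0.4,0.3,-1.5,0,0,0.005,9.3,0,0,-1.5,0,0,0,9.3,0,0,0,0,0,0,9.3]
}}

```text
t: 3.45
tool_pos: [0.5214, -0.3474, 0.0183]
orientation: [2.981, 0.959, 0.004]
force: [-0.2, -0.4, 0.3]
opening: 0.0929
```

Emit:
{"name": "apply_moves", "arguments": {
  "commands": [0,0.2,-0.2,0,0,0,5,0,0,0,0,0,0,5,0,0,0,0,0,0,5,0,0,0,0,0,0,5,0,0,0,0,0,0,5,0,0,0,0,0,0,5],
  "squeeze": 15
}}

```text
t: 4.2
tool_pos: [0.5228, -0.346, 0.0185]
orientation: [2.978, 0.959, 0.007]
force: [0.2, 0.1, -0.8]
opening: 0.0578
```

Emit:
{"name": "apply_moves", "arguments": {
  "commands": [0,0,1.5,0,0,0,5,0,0,3,0,0,0,5,0,0,4,0,0,0,5,0,2,4,0,0,-0.06,5,0.1,5,3,0,0,-0.12,5,0.1,5,1,0,0,-0.12,5,0.1,5,0,0,0,-0.12,5,0.1,5,0,0,0,-0.12,5]
}}

```text
t: 5.2
tool_pos: [0.5264, -0.1234, 0.1975]
orientation: [3.123, 0.093, 0.016]
force: [0.5, 0.4, -0.4]
opening: 0.0581
```

Emit:
{"name": "apply_moves", "arguments": {
  "commands": [0.1,5,0,0,0,-0.1,5,0.1,5,0,0,0,-0.1,5,0.1,4,0,0,0,-0.1,5,0.1,1,0,0,0,0,5,0,0,0,0,0,0,5]
}}

```text
t: 5.82
tool_pos: [0.5307, 0.0341, 0.2042]
orientation: [3.1, -0.383, 0.024]
force: [0.4, 0.6, -1.5]
opening: 0.0582
```

```bash
python3 - <<'E'
from h import *
look("w2",["slide_left","tray_2","slide_right"])
fit("w2",.54,.151,.0165,.09,r=.095)
fit("w2",.55,.148,.046,.09,r=.06)
E
```

```text
t 5.83 tcp [0.5307 0.0341 0.2042] yaw -0.246 zaxis [ 0.013 -0.02  -1.   ] open 0.0582 F [ 0.4  0.6 -1.5] q [-0.02 -0.06  1.71 -0.02  1.48  1.8 ]
slide_left 0.91 [0.5382 0.1502 0.0049]
tray_2 0.96 [ 0.5397  0.1113 -0.0028]
tray_2 0.79 [ 0.5412  0.376  -0.0007]
slide_right 0.81 [ 0.3372 -0.3506  0.0012]
slide_right 0.65 [0.5156 0.0393 0.1849]
w2 n 4574 rect [540.4 153.2] L,W 137.0 59.2 yaw -0.215
w2 n 1804 rect [552.2 150.9] L,W 59.2 42.3 yaw 1.335
```

View pics/w2.png

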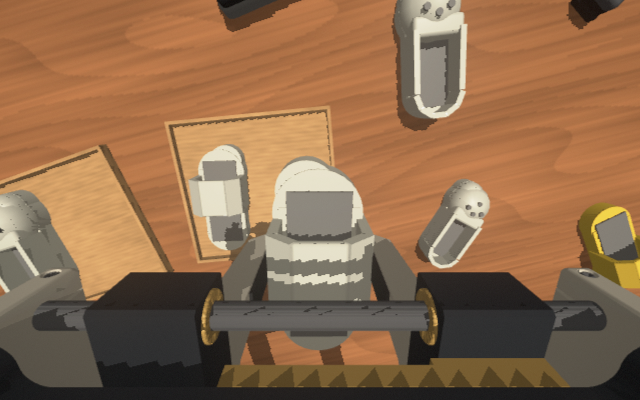

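The held slide is at (318,240) and level, with the left slide at (218,198) in its tray and the free half beside it. I'll correct the tilt and lower.

Emit:
{"name": "apply_moves", "arguments": {
  "commands": [0.1,2.3,-1,0.02,0.013,0.02,5,0,0,-4,0,0,0,5,0,0,-4,0,0,0,5,0,0,-3,0,0,0,5,0,0,0,0,0,0,5]
}}

```text
t: 6.65
tool_pos: [0.5308, 0.0567, 0.0783]
orientation: [-3.117, 0.36, 0.007]
force: [-0.2, -0.8, -1.1]
opening: 0.0583
```

```bash
python3 - <<'E'
from h import *
look("w3",["slide_right"])
E
```

```text
t 6.65 tcp [0.5308 0.0567 0.0783] yaw -0.23 zaxis [-0.004  0.005 -1.   ] open 0.0583 F [-0.2 -0.8 -1.1] q [0.01 0.07 1.82 0.   1.26 1.81]
slide_right 0.77 [0.5147 0.0624 0.0621]
slide_right 0.2 [ 0.4298 -0.1284  0.0043]
```

Emit:
{"name": "apply_moves", "arguments": {
  "commands": [0.1,0,-2.5,0,0,0,5,0,0,-1.5,0,0,0,5,0,0,-0.8,0,0,0,5,0,0,0,0,0,0,5]
}}

```text
t: 7.25
tool_pos: [0.5397, 0.057, 0.0391]
orientation: [-3.114, 0.36, -0.018]
force: [0.3, -0.3, -1.6]
opening: 0.0576
```

Emit:
{"name": "apply_moves", "arguments": {
  "commands": [-0.6,0,-0.5,0,-0.011,0,5,0,0,-0.4,0,0,0,5,0,0,0,0,0,0,5]
}}

```text
t: 7.62
tool_pos: [0.5343, 0.057, 0.0312]
orientation: [-3.112, 0.36, -0.04]
force: [0.2, 0.3, -0.7]
opening: 0.0583
```

```bash
python3 - <<'E'
from h import *
look("w4",[])
E
```

```text
t 7.62 tcp [0.5343 0.057  0.0312] yaw -0.23 zaxis [ 0.026  0.005 -1.   ] open 0.0583 F [ 0.2  0.3 -0.7] q [0.01 0.11 1.87 0.01 1.14 1.81]
```

Emit:
{"name": "apply_moves", "arguments": {
  "commands": [-0.1,0,-0.3,-0.005,0.026,0,5,0,0,-0.3,0,0,0,5,0,0,0,0,0,0,5]
}}

```text
t: 8.05
tool_pos: [0.5338, 0.057, 0.0252]
orientation: [3.121, -0.36, -0.002]
force: [0.8, -0.0, -0.9]
opening: 0.0583
```

```bash
python3 - <<'E'
from h import *
look("w5",[])
E
```

```text
t 8.05 tcp [0.5338 0.057  0.0252] yaw -0.23 zaxis [-0.001 -0.    -1.   ] open 0.0583 F [ 0.8 -0.  -0.9] q [ 0.01  0.15  1.84 -0.    1.15  1.81]
```

Emit:
{"name": "apply_moves", "arguments": {
  "commands": [0,0,-0.15,0,0,0,5,0,0,-0.1,0,0,0,5,0,0,0,0,0,0,5]
}}

```text
t: 8.48
tool_pos: [0.534, 0.057, 0.0228]
orientation: [3.121, -0.361, -0.001]
force: [-0.2, -0.4, -0.7]
opening: 0.0584
```

Emit:
{"name": "apply_moves", "arguments": {
  "commands": [0,0,-0.15,0,0,0,5,0,0,0,0,0,0,5]
}}

```text
t: 8.72
tool_pos: [0.5345, 0.0573, 0.0223]
orientation: [-3.121, 0.36, -0.0]
force: [0.4, -1.1, -1.2]
opening: 0.058
```

Emit:
{"name": "apply_moves", "arguments": {
  "commands": [0,0,-0.2,0,0,0,5,0,0,0,0,0,0,5,0,0,0,0,0,0,5]
}}

```text
t: 9.1
tool_pos: [0.5351, 0.0573, 0.022]
orientation: [-3.121, 0.36, -0.002]
force: [-0.4, 0.2, -1.0]
opening: 0.0579
```

Emit:
{"name": "apply_moves", "arguments": {
  "commands": [0,0,-0.3,0,0,0,5,0,0,0,0,0,0,5]
}}

```text
t: 9.35
tool_pos: [0.5362, 0.057, 0.021]
orientation: [-3.121, 0.361, -0.005]
force: [0.2, 0.9, -1.3]
opening: 0.058
```

```bash
python3 - <<'E'
from h import *
look("w6",["slide_right","slide_left"])
m=camera_model("side"); im,d=read_camera("side"); cv2.imwrite("pics/s1.png",cv2.resize(im[110:260,220:420],None,fx=4,fy=4))
P=cloud(d.astype(float),m)
k=(im.min(-1)>150)&(d>0)&(abs(P[...,0]-.52)<.09)&(abs(P[...,1]-.03)<.06)&(P[...,2]<.06); print(k.sum(),np.percentile(P[k][:,2],[1,10,50]).round(4))
E
```

```text
t 9.35 tcp [0.5362 0.057  0.021 ] yaw -0.23 zaxis [ 0.003 -0.    -1.   ] open 0.058 F [ 0.2  0.9 -1.3] q [ 0.01  0.15  1.84 -0.    1.14  1.81]
slide_right 0.78 [0.5189 0.0598 0.0022]
slide_left 0.59 [0.5381 0.1527 0.0021]
57 [0.0218 0.0223 0.0245]
```

View pics/s1.png

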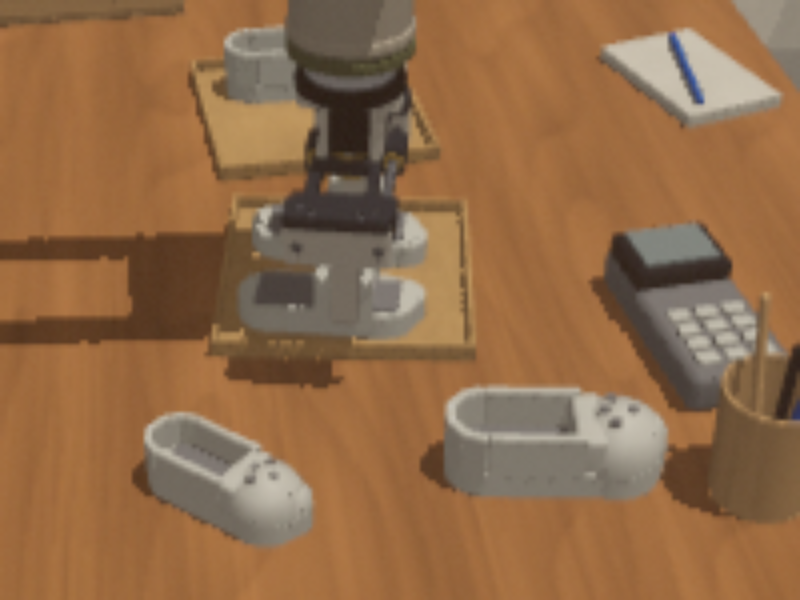

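The side view shows the slide flat in the free half, with its sole top at about 24 mm, which means it is on the floor. Releasing.

Emit:
{"name": "apply_moves", "arguments": {
  "commands": [0,0,0,0,0,0,7.0,0,0,0,0,0,0,7.2,0,0,0,0,0,0,7.4,0,0,0,0,0,0,7.4,0,0,0,0,0,0,7.4,0,0,3,0,0,0,7.4,0,0,5,0,0,0,7.4,0,0,5,0,0,0,7.4]
}}

```text
t: 10.55
tool_pos: [0.5304, 0.057, 0.1474]
orientation: [3.119, -0.36, -0.015]
force: [0.7, -0.3, -0.8]
opening: 0.0742
```

```bash
python3 - <<'E'
from h import *
look("w7",["slide_right","slide_left"])
fit("w7",.54,.153,.0165,.09,r=.08)
fit("w7",.52,.06,.0165,.09,r=.08)
E
```

```text
t 10.55 tcp [0.5304 0.057  0.1474] yaw -0.23 zaxis [-0.01 -0.   -1.  ] open 0.0742 F [ 0.7 -0.3 -0.8] q [ 0.01  0.01  1.75 -0.    1.4   1.81]
slide_right 0.97 [0.5192 0.0625 0.0038]
slide_left 0.93 [5.403e-01 1.540e-01 1.000e-04]
w7 n 5725 rect [543.7 152.9] L,W 130.6 59.4 yaw -0.219
w7 n 6038 rect [522.2  60.2] L,W 137.7 58.5 yaw -0.25
```

Slide is placed: offset in its mate's frame is about (0, -95) mm. Now the clog.

Emit:
{"name": "apply_moves", "arguments": {
  "commands": [0,0,4,0,0,0,8.5,1.5,-3,3,0,0.01,0.03,9.3,2.2,-3.8,0,0,0,0.03,9.3,2.2,-3.8,0,0,0,0.03,9.3,2.2,-3.8,0,0,0,0.03,9.3,2.2,-3.8,0,0,0,0.03,9.3,0,0,0,0,0,0,9.3]
}}

```text
t: 11.58
tool_pos: [0.6344, -0.1296, 0.2106]
orientation: [3.138, -0.114, -0.04]
force: [-0.1, -0.3, -0.2]
opening: 0.0929
```

```bash
python3 - <<'E'
from h import *
look("w8",["clog_right","clog_right_toe","pen_pot"])
z=np.load("w8.npz"); print("cam",-z["R"].T@z["t"])
fit("w8",.648,-.126,.012,.08,r=.1)
fit("w8",.634,-.126,.03,.08,r=.05)
fit("w8",.634,-.126,.04,.08,r=.04)
P=cloud(z["d"].astype(float),{"R":z["R"],"t":z["t"],"intrinsics":z["K"]})
k=(P[...,2]>.07)&(P[...,0]>.7)&(P[...,2]<.15)&(np.hypot(P[...,0]-.775,P[...,1]+.16)<.08); print(k.sum(), P[k].min(0) if k.any() else "")
E
```

```text
t 11.57 tcp [ 0.6344 -0.1296  0.2106] yaw -0.073 zaxis [-0.026 -0.001 -1.   ] open 0.0929 F [-0.1 -0.3 -0.2] q [-0.28  0.29  1.32 -0.01  1.55  1.37]
clog_right 0.56 [ 0.6487 -0.1231 -0.0042]
clog_right_toe 0.92 [ 0.7211 -0.1352  0.0113]
clog_right_toe 0.22 [0.5896 0.0459 0.0128]
pen_pot 0.56 [ 0.7763 -0.161   0.0009]
cam [ 0.72038498 -0.1360169   0.37356773]
w8 n 5291 rect [ 649.3 -126.4] L,W 146.2 60.8 yaw -0.08
w8 n 1640 rect [ 634.7 -124.8] L,W 98.3 54.9 yaw -0.153
w8 n 974 rect [ 638.5 -125.1] L,W 71.0 54.0 yaw -0.136
1856 [ 0.74121945 -0.19716512  0.0700013 ]
```

View pics/w8.png

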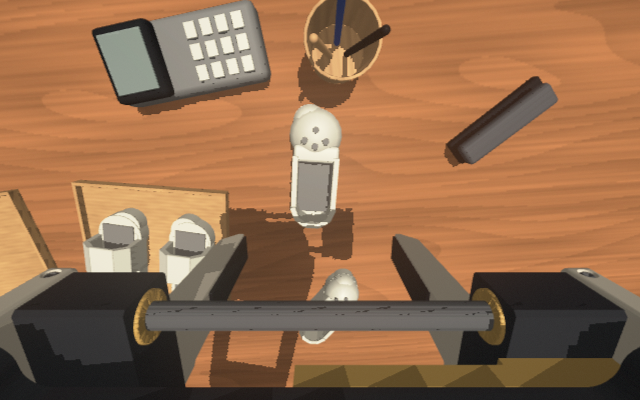

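The clog stands at (315,165), toe up. The pot is clear at (340,40), the odd clog is at (335,305), and both slides sit side by side in their tray on the left. I'll refine the wall yaw.

```bash
cat >> h.py <<'E'
def walls(name,x,y,yaw,lo=-.04,hi=.012,z0=.038,z1=.06):
    z=np.load(name+".npz"); P=cloud(z["d"].astype(float),{"R":z["R"],"t":z["t"],"intrinsics":z["K"]})
    P=P[(z["d"]>0)&(P[...,2]>z0)&(P[...,2]<z1)]
    a=np.array([np.cos(yaw),np.sin(yaw)]); n=np.array([-a[1],a[0]]); d=P[:,:2]-[x,y]; s=d@a; t=d@n
    k=(s>lo)&(s<hi)&(abs(t)<.045); s,t=s[k],t[k]; b=np.floor(s/.004); L=[]
    for i in np.unique(b):
        j=b==i; L.append((s[j].mean(),t[j].max(),t[j].min()))
    L=np.array(L); f=[np.polyfit(L[:,0],L[:,i],1) for i in (1,2)]
    print(name,"bins",len(L),"yaw",[round(yaw+np.arctan(g[0]),3) for g in f],"sides",[round(g[1]*1000,1) for g in f])
E
python3 - <<'E'
from h import *
walls("w8",.649,-.126,-.1)
walls("w8",.649,-.126,-.1,z0=.03)
E
```

```text
w8 bins 13 yaw [np.float64(-0.137), np.float64(-0.144)] sides [np.float64(26.0), np.float64(-27.2)]
w8 bins 13 yaw [np.float64(-0.137), np.float64(-0.144)] sides [np.float64(26.0), np.float64(-27.2)]
```

Emit:
{"name": "apply_moves", "arguments": {
  "commands": [0.1,0.5,-4,0,-0.026,-0.067,9.3,0,0,-5,0,0,0,9.3,0,0,-4,0,0,0,9.3,0,0,-2.5,0,0,0,9.3,0,0,0,0,0,0,9.3]
}}

```text
t: 12.4
tool_pos: [0.634, -0.1138, 0.0565]
orientation: [-3.134, 0.207, -0.012]
force: [-1.1, -0.7, -0.1]
opening: 0.0929
```

```bash
python3 - <<'E'
from h import *
look("w9",[])
E
```

```text
t 12.4 tcp [ 0.634  -0.1138  0.0565] yaw -0.132 zaxis [ 0.008  0.    -1.   ] open 0.0929 F [-1.1 -0.7 -0.1] q [-0.26  0.36  1.52  0.    1.25  1.44]
```

Emit:
{"name": "apply_moves", "arguments": {
  "commands": [0.1,-1.1,0,0,0.008,-0.008,9.3,0,0,0,0,0,0,9.3]
}}

```text
t: 12.7
tool_pos: [0.6385, -0.1259, 0.0622]
orientation: [3.132, -0.219, 0.011]
force: [0.0, -0.2, -0.1]
opening: 0.0928
```

Emit:
{"name": "apply_moves", "arguments": {
  "commands": [-0.4,0.1,-2,0,0,0,9.3,0,0,-1.5,0,0,0,9.3,0,0,-0.8,0,0,0,9.3,0,0,0,0,0,0,9.3]
}}

```text
t: 13.2
tool_pos: [0.6343, -0.1251, 0.0167]
orientation: [3.132, -0.22, 0.012]
force: [-0.4, 0.5, -0.4]
opening: 0.0932
```

```bash
python3 - <<'E'
from h import *
look("w10",[])
E
```

```text
t 13.2 tcp [ 0.6343 -0.1251  0.0167] yaw -0.14 zaxis [ 0.008 -0.002 -1.   ] open 0.0932 F [-0.4  0.5 -0.4] q [-0.27  0.42  1.53 -0.    1.19  1.44]
```

Emit:
{"name": "apply_moves", "arguments": {
  "commands": [0,0,0,0,0,0,4.6,0,0,0,0,0,0,4.6,0,0,0,0,0,0,4.6,0,0,0,0,0,0,4.6,0,0,0,0,0,0,4.6,0,0,0,0,0,0,4.6],
  "squeeze": 15
}}

```text
t: 14.0
tool_pos: [0.6359, -0.1254, 0.019]
orientation: [3.132, -0.22, 0.017]
force: [0.1, -0.7, -0.8]
opening: 0.0539
```

Emit:
{"name": "apply_moves", "arguments": {
  "commands": [0,0,1.5,0,0.01,0,4.6,0,0,3,0,0,0,4.6,-0.5,0,4,0,0,0,4.6,-1,2,4,0,0,0.02,4.6,-1.2,5,2,0,0,0.02,4.6,-1.2,5,0,0,0,0.02,4.6,-1.2,5,0,0,0,0.02,4.6,-1.2,5,0,0,0,0.02,4.6]
}}

```text
t: 15.0
tool_pos: [0.5719, 0.0969, 0.1776]
orientation: [3.137, -0.069, 0.009]
force: [0.8, 0.2, -0.3]
opening: 0.0538
```

Emit:
{"name": "apply_moves", "arguments": {
  "commands": [-1.2,5,0,0,0,0.02,4.6,-1.2,5,0,0,0,0.02,4.6,-1.2,4,0,0,0,0.02,4.6,0,4,0,0,0,0,4.6,0,0,0,0,0,0,4.6]
}}

```text
t: 15.62
tool_pos: [0.5336, 0.2867, 0.185]
orientation: [3.14, 0.036, 0.017]
force: [-0.8, -0.0, -1.1]
opening: 0.0539
```

```bash
python3 - <<'E'
from h import *
look("w11",["clog_left","clog_right","tray_1"])
fit("w11",.539,.424,.0165,.09,r=.085)
walls("w11",.539,.424,0.,z0=.042,z1=.065)
E
```

```text
t 15.62 tcp [0.5336 0.2867 0.185 ] yaw 0.023 zaxis [ 0.011 -0.001 -1.   ] open 0.0539 F [-0.8 -0.  -1.1] q [ 0.41  0.15  1.52 -0.01  1.45  1.96]
clog_left 0.55 [0.5387 0.4228 0.0014]
clog_right 0.72 [0.5458 0.2866 0.1633]
tray_1 0.91 [ 0.5419  0.1125 -0.0027]
tray_1 0.65 [ 0.5443  0.3764 -0.0039]
w11 n 7089 rect [542.1 420.4] L,W 147.0 60.2 yaw 0.04
w11 bins 13 yaw [np.float64(0.059), np.float64(0.055)] sides [np.float64(25.9), np.float64(-28.5)]
```

View pics/w11.png

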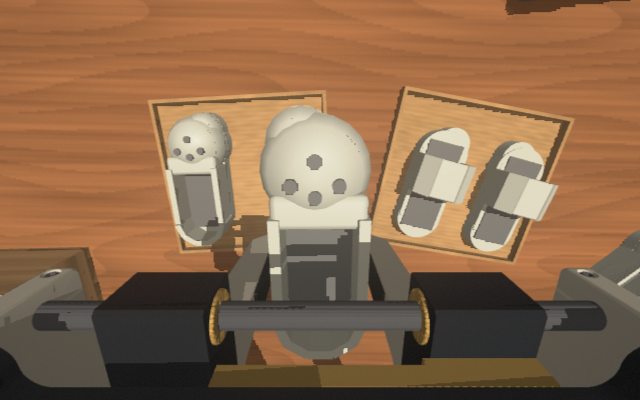

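The held clog is at (315,180), the left clog at (200,180) with the free half between, and the slide pair sits undisturbed on the right. Lowering.

Emit:
{"name": "apply_moves", "arguments": {
  "commands": [0,4,0,0,0.011,0.034,4.6,0,0,-3,0,0,0,4.6,0,0,-4,0,0,0,4.6,0,0,-3,0,0,0,4.6,0,0,0,0,0,0,4.6]
}}

```text
t: 16.45
tool_pos: [0.5373, 0.317, 0.0838]
orientation: [3.138, 0.069, 0.002]
force: [-0.3, 0.7, -0.8]
opening: 0.0536
```

```bash
python3 - <<'E'
from h import *
look("w12",[])
E
```

```text
t 16.45 tcp [0.5373 0.317  0.0838] yaw 0.044 zaxis [ 0.001 -0.003 -1.   ] open 0.0536 F [-0.3  0.7 -0.8] q [ 0.45  0.29  1.56 -0.    1.29  1.98]
```

Emit:
{"name": "apply_moves", "arguments": {
  "commands": [-0.4,1.0,-1.5,0,0,0.013,4.6,0,0,-1.5,0,0,0,4.6,0,0,-1,0,0,0,4.6,0,0,0,0,0,0,4.6]
}}

```text
t: 17.0
tool_pos: [0.5367, 0.3289, 0.0474]
orientation: [-3.14, -0.09, -0.014]
force: [-0.3, -1.8, -0.6]
opening: 0.0539
```

```bash
python3 - <<'E'
from h import *
look("w13",[])
E
```

```text
t 17.0 tcp [0.5367 0.3289 0.0474] yaw 0.057 zaxis [ 0.009  0.001 -1.   ] open 0.0539 F [-0.3 -1.8 -0.6] q [ 0.47  0.34  1.57 -0.    1.22  1.98]
```

Emit:
{"name": "apply_moves", "arguments": {
  "commands": [-0.4,-0.2,-1,0,0.009,0,4.6,0,0,-0.7,0,0,0,4.6,0,0,-0.4,0,0,0,4.6,0,0,0,0,0,0,4.6]
}}

```text
t: 17.55
tool_pos: [0.5333, 0.327, 0.0263]
orientation: [-3.139, -0.089, -0.002]
force: [0.4, -0.4, -0.4]
opening: 0.054
```

```bash
python3 - <<'E'
from h import *
look("w14",[])
E
```

```text
t 17.55 tcp [0.5333 0.327  0.0263] yaw 0.057 zaxis [ 0.001  0.002 -1.   ] open 0.054 F [ 0.4 -0.4 -0.4] q [0.47 0.36 1.58 0.   1.19 1.98]
```

Emit:
{"name": "apply_moves", "arguments": {
  "commands": [0,0,-0.25,0,0,0,4.6,0,0,-0.15,0,0,0,4.6,0,0,0,0,0,0,4.6,0,0,-0.3,0,0,0,4.6,0,0,0,0,0,0,4.6]
}}

```text
t: 18.23
tool_pos: [0.5351, 0.3279, 0.0229]
orientation: [-3.137, -0.09, -0.008]
force: [-1.0, 0.2, -1.2]
opening: 0.0537
```

```bash
python3 - <<'E'
from h import *
look("w15",["clog_right"])
E
```

```text
t 18.23 tcp [0.5351 0.3279 0.0229] yaw 0.057 zaxis [ 0.005  0.003 -1.   ] open 0.0537 F [-1.   0.2 -1.2] q [0.47 0.37 1.58 0.   1.19 1.98]
clog_right 0.59 [0.5455 0.3296 0.0011]
```

It stopped at 22.9 mm despite further commanded descent, as expected for floor contact. Releasing.

Emit:
{"name": "apply_moves", "arguments": {
  "commands": [0,0,0,0,0,0,6.6,0,0,0,0,0,0,6.8,0,0,0,0,0,0,7.0,0,0,0,0,0,0,7.0,0,0,0,0,0,0,7.0,0,0,3,0,0,0,7.0,0,0,5,0,0,0,7.0,0,0,5,0,0,0,7.0]
}}

```text
t: 19.32
tool_pos: [0.5303, 0.3254, 0.1486]
orientation: [3.138, 0.09, -0.01]
force: [1.2, 0.3, 0.7]
opening: 0.0697
```

Emit:
{"name": "apply_moves", "arguments": {
  "commands": [0,0,4,0,0,0,7.0,-3,-2,3,0,0,0,7.0,-3,-2,0,0,0,0,7.0,0,0,0,0,0,0,7.0,0,0,0,0,0,0,7.0]
}}

```text
t: 19.95
tool_pos: [0.4719, 0.286, 0.2273]
orientation: [-3.138, -0.09, -0.006]
force: [0.1, -0.8, -1.1]
opening: 0.0702
```

```bash
python3 - <<'E'
from h import *
look("w16",["clog_right","clog_left","slide_right","slide_left"])
fit("w16",.545,.328,.0165,.09,r=.085); fit("w16",.541,.4225,.0165,.09,r=.085)
walls("w16",.545,.328,.057,z0=.042,z1=.065); walls("w16",.541,.4225,.057,z0=.042,z1=.065)
fit("w16",.54,.153,.0165,.09,r=.08); fit("w16",.52,.06,.0165,.09,r=.08)
z=np.load("w16.npz"); P=cloud(z["d"].astype(float),{"R":z["R"],"t":z["t"],"intrinsics":z["K"]})
for n,(x,y) in {"cR":(.545,.328),"cL":(.541,.4225),"sL":(.541,.153),"sR":(.52,.06)}.items():
    k=(z["d"]>0)&(np.hypot(P[...,0]-x,P[...,1]-y)<.045)&(P[...,2]>.015); print(n,"top z",np.percentile(P[k][:,2],98).round(4))
E
```

```text
t 19.95 tcp [0.4719 0.286  0.2273] yaw 0.057 zaxis [ 0.004  0.003 -1.   ] open 0.0702 F [ 0.1 -0.8 -1.1] q [ 0.45 -0.01  1.62  0.    1.53  1.96]
clog_right 0.84 [0.5473 0.3284 0.0011]
clog_left 0.57 [0.5376 0.4229 0.0024]
slide_right 0.84 [0.5198 0.0621 0.0006]
slide_left 0.91 [0.5401 0.1536 0.0012]
w16 n 5631 rect [547.3 330.6] L,W 144.9 60.9 yaw 0.043
w16 n 6313 rect [541.8 422.3] L,W 146.0 60.2 yaw -0.007
w16 bins 13 yaw [np.float64(0.057), np.float64(0.047)] sides [np.float64(26.7), np.float64(-26.5)]
w16 bins 13 yaw [np.float64(0.056), np.float64(0.053)] sides [np.float64(27.6), np.float64(-26.8)]
w16 n 4827 rect [540.  153.5] L,W 137.2 59.2 yaw -0.218
w16 n 4926 rect [522.6  61.4] L,W 137.0 60.4 yaw -0.28
cR top z 0.3351
cL top z 0.0543
sL top z 0.0596
sR top z 0.0595
```

View pics/w16.png

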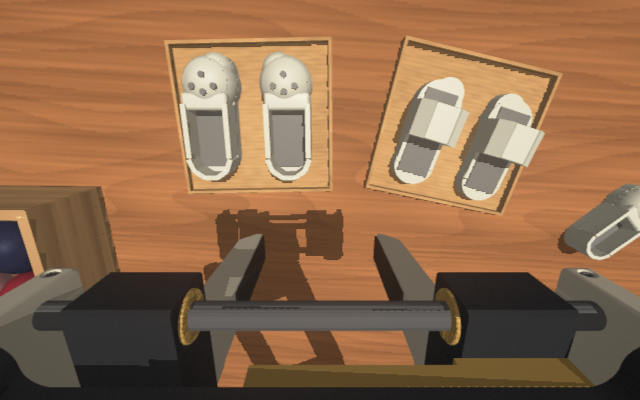

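Both pairs stand side by side: clogs at (210,115) and (287,115), slides at (430,130) and (500,145). Nothing else was disturbed. Handing in.

```bash
python3 - <<'E'
from h import *
print(np.abs(read_state()["dq"]).max()); print(close_job())
E
```

```text
0.005114176661216939
the job is handed in; nothing more can be done
None
```

Both right shoes are placed beside their mates and released, and the job was handed in at about 20 s of the 61 s allowed. I gripped each one across its flat sides, carried it over, lowered it to the tray floor, opened the jaws slightly and backed off upward.

My last checks, from the wrist camera:

| Pair | Sideways from mate | Fore and aft | Yaw difference |
|---|---|---|---|
| Slides | about 94 mm | within 5 mm | 0.03–0.06 rad |
| Clogs | about 94 mm | within 5 mm | about 0.01 rad |

- **Heights:** the tops of the two slides match (59.5 and 59.6 mm). For the right clog this check failed because gripper pixels got into the measurement. Its height therefore rests on where the fingers stopped against the floor, plus a network estimate within about 2 mm of its mate.
- **Disagreements:** a whole-outline fit of the left clog gave a yaw about 0.06 rad off the wall-line fit. I trusted the wall lines, and either value is within the limit.
- **Other objects:** the left shoes did not visibly move. The gripper never came near the odd clog, card terminal, pen pot, stapler or yellow slide. Most of these are outside the last picture, so I did not measure them again.

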